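Close a rearing box with a lid from the spring holder

TASK

Draw the holder's keeper back, then swing the hold-down bar right aside so that the sprung stack of lids is free to rise. Lift off only the top lid, letting the next one come up behind it, and set it (do not drop it) squarely on the open rearing box so that it sits fully home; leave the other lids in the holder and everything else standing where it is.

Things in the scene. Friction and masses are not known exactly. Their poses are not given: they have to be found in the camera images.
- holder: Fixed spring-loaded lid holder: base plate, four aluminium corner guides (tops 108 mm above the table) round a stack of four lids, open between the guides at the middle of both long sides. Origin: on the table under the stack's centre; x along the lids' length from keeper (-x, robot side) to bar pivot (+x), y across, z up. A hold-down bar keeps the stack down; a keeper blocks the bar
- keeper (a joint): Keeper slide, m: 0 to 0.005 at the start = its tongue stands beside the bar's tip (on the holder's +y side) and blocks the bar; grows as it is drawn back along the holder's -x, up to 0.030. The bar is free from 0.016. Friction 1.2 N; it stays where it is left
- keeper_tab (a point): Centre of the keeper's upright black tab, 20 mm long (holder x), 14 mm thick (holder y), 30 mm tall (from 121 to 151 mm above the table), in line with the bar, about 125 mm to the holder's -x side of its origin
- bar (a joint): Hold-down bar, rad: 0 = over the stack along the holder's x; grows as its tip swings level to the holder's +y, to 1.75; clear of the stack from 1.2. Vertical pivot at (75, 0) mm in the holder's frame. Flat bar 14 mm wide, 160 mm long from the pivot, 114 to 120 mm above the table; its rubber foot (18 mm across) rests on the top lid. Light friction; stays where left
- bar_knob (a point): Centre of the round upright black knob on the bar, 14 mm across, from 120 to 150 mm above the table, 110 mm from the bar's pivot; it moves on that arc
- platform (a joint): Spring platform under the stack, m: 0 = held down by the bar; grows as the stack rises. A soft spring (55 N/m) balances the lids' weight: about 0.015 once the bar is aside, about 0.033 with one lid taken, so that the next lid comes to the same level; varies by 5 mm with the lids' weight
- lid1_center (a point): Centre (half-way up) of the top lid of the stack, the one to use. Flat white lid 104 mm long (x), 64 mm wide (y), 18 mm tall: a rim slab 10 mm tall on top, below it a stepped foot 8 mm tall (79 x 39 x 4 mm, then 71 x 31 x 4 mm). Top face 9 mm above this point; z up. 0.1 kg. In the stack, rims of neighbouring lids are 8 mm apart
- lid2_center (a point): same size and make as lid1; centre of the second lid in the stack, which must stay in the holder
- lid3_center (a point): same size and make as lid1; centre of the third lid in the stack, which must stay in the holder
- lid4_center (a point): same size and make as lid1; centre of the lowest lid in the stack, which must stay in the holder
- open_box: Loose white rearing box without lid (0.45 kg), the one to close. Outside 94 mm long (x), 54 mm wide (y), 45 mm tall; walls 3.5 mm, mouth 87 x 47 mm. Origin: centre of its underside. The lid is home when its foot is in the mouth and its rim lies on the walls: lid's centre 46 mm above this origin, long sides parallel (either way round); 4 mm play all round
- closed_box: Loose box of the same kind that already has its lid on (104 x 64 mm, top 55 mm above the table); leave it. Origin: centre of its underside
- jar: Bystander: closed glass jar, 64 mm across, 85 mm tall; origin under its centre
- spray: Bystander: clear bottle, 66 mm across, 170 mm tall; origin under its centre
- brush: Bystander: flat brush lying along its x, 170 mm long, 20 mm tall; origin under its middle
- bowl: Bystander: metal bowl, 90 mm across, 35 mm tall; origin under its centre
- scoop: Bystander: wooden-handled scoop lying along its x, 180 mm long, 20 mm tall; origin under its middle
- gauge: Bystander: room gauge, 70 x 30 mm, 75 mm tall; origin under its centre
Not all that is in view belongs to the job. What is shaped like the part that bears lid1_center but purple is not meant.

How it is judged:
On the way, in this order (a step that is already met when the one before it is completed fails the run):
1. the keeper is drawn back (0.018 m or more) with the bar still over the stack (value of joint keeper above 0.018 m and value of joint bar below 0.2 rad), for 0.1 s.
2. the bar is swung aside (1.2 rad or more) and the stack has risen under the top lid (value of joint bar above 1.2 rad and value of joint platform above 0.005 m and horizontal distance between lid1_center and holder below 0.015 m), for 0.1 s.
3. the top lid alone is lifted clear of the holder and the next lid has come up (z of lid1_center in the frame of holder above 0.135 m and value of joint platform above 0.022 m and z of lid2_center in the frame of holder below 0.127 m), for 0.1 s.
At the end, for the whole second after the job is handed in: Top lid at rest on the open box: centre 43.5-48.5 mm above its underside, within 9 mm and 0.2 rad of it, tilt under 0.06 rad, box on the table. Bar aside (1.2 rad or more); other three lids in the holder (12 mm, tilt under 0.1 rad), platform 0.022-0.045 m (z of lid1_center in the frame of open_box between 0.0435 and 0.0485 m and horizontal distance between lid1_center and open_box below 0.009 m and angle between the x axis of lid1_center and the x axis of open_box, either way round below 0.2 rad and angle between lid1_center's own z axis and vertical below 0.06 rad and angle between open_box's own z axis and vertical below 0.05 rad and height (world z) of open_box below 0.004 m and linear speed of lid1 below 0.02 m/s and horizontal distance between each of lid2_center, lid3_center, lid4_center and holder below 0.012 m and angle between each of lid2_center, lid3_center, lid4_center's own z axis and vertical below 0.1 rad and value of joint platform between 0.022 and 0.045 m and value of joint bar above 1.2 rad); the robot touches nothing.
It fails at once if a lower lid is taken out of the holder (z of any of lid2_center, lid3_center, lid4_center in the frame of holder above 0.15 m).
It fails at once if the lid is dropped: it falls unheld faster than 0.6 m/s (about 18 mm) (linear speed of lid1 above 0.6 m/s and contact force between the fingers and lid1 below 0.05 N).
It fails at once if the closed box or another bystander is knocked over or moved more than 40 mm (distance of any of jar, spray, brush, bowl, scoop, gauge, closed_box from where it was at the start of the episode above 0.04 m).
It fails at once if the open box is moved more than 40 mm (distance of open_box from where it was at the start of the episode above 0.04 m).
It also fails if it takes over 62 s, if anything falls off the work surface, if the arm or the gripper's body presses on something with over 40 N, if the wrist force passes 120 N, or if a joint passes its speed limit or range.

ROBOT

A 6-joint arm with a two-finger parallel gripper is mounted at the origin on the work surface. World frame = base frame: x ahead of the robot, y to its left, z up, the work surface at z = 0. Lengths are in m, angles in rad, forces in N, time in s.
With the tool pointing down it reaches from about 0.375 to 0.825 m from the base axis. Payload 5.5 kg.
Tool frame: the origin (TCP) lies midway between the tips of the shut fingers; the grasp point (between the pads) lies 19 mm behind it; y points along the fingers, x is the direction in which the jaws open and shut, and the axes are right-handed (so a half turn about y gives the same grasp; the last joint's range is limited). The gripper opens to 85 mm and grips with 20 to 120 N. Pads are 22 mm wide; open, the fingers measure 114 mm over their backs; the gripper's body (76 mm by 85 mm) begins 54 mm behind the grasp point. The pads swing forward as they close: fully open they stand 13 mm farther back than shut.
Start: joints at [1.321, 0.314, -0.047, 1.21, 0, 1.571], TCP at [0.148, 0.581, 0.231] pointing down, gripper open.
Joint ranges: [-2.67, 2.67], [-0.69, 1.73], [-1.03, 1.25], [-2.08, 2.16], [-1.42, 1.45], [-3.14, 3.14]. Speed limits (rad/s): [2.39, 2.39, 3.01, 3.14, 3.14, 3.14].

INTERFACE

Orientations are given as a unit quaternion [x, y, z, w].
In Python, from plant import bot gives the robot as it stands. The module is installed in compiled form; this text tells all that it offers.
- The arm moves only by the shell command python3 -m inch 'ROWS' [FORCE]. ROWS is text: rows parted by semicolons, each of 5 numbers parted by spaces: the opening, from -1 (shut) to 1 (fully open), so that 0 is half open, then the shift along the tool's x, y, z in mm, then the turn about the tool's y in degrees. A call has 1 to 12 rows; each row is the pose to reach, as a shift and turn from the pose commanded when the call began, along the tool's axes at that moment; what a row does not reach only later rows make up. A row lasts 1/8 s, in which the tool goes at most 62.5 mm and 10.7 degrees, less where a joint would pass 70% of its speed; a pose out of reach is approached as far as the arm can. A call with a gripper value outside its range is refused whole. The fingers move at their own pace and stop on an object; FORCE is the grip in N (left out, the last holds). Time passes only in rows, so rows that repeat a pose let the fingers close. It gives the time, the measured TCP pose, the force and the opening at its end, in the units of the state.
- bot.sense(): the state, without advancing time (a new reading comes with each control period).
- bot.grab_frame(name): name is "side" or "top" or "wrist"; returns the picture (480x640x3 uint8, red, green, blue); there is no depth.
- bot.camera_params(name): a dict with "fovy" (degrees; the focal length in pixels is half the picture's height over the tangent of half this angle, whatever the lens; pixels are square), "cx", "cy" (the principal point, pixels), "dist_coeffs" ([k1, k2, p1, p2, k3] as OpenCV has them; the pictures are not rectified), "R" (3x3) and "t" (3): a world point X has camera coordinates R X + t; the wrist camera has in their place "mount" (4x4, takes a point from camera to tool coordinates, whose origin is the TCP and whose axes are the tool frame's). Camera axes: x right, y down, z forward; pixel columns grow to the right and rows downward; lengths in m; the calibration is good to about 2 mm. A picture is of the moment at which its call begins: read the wrist's pose just before it. camera_params takes no time and is no camera call.
- bot.finish_job(): hands the job in, once; it reports no verdict.
The state is a dict: "time_s": time; "joints": joint angles; "qd": joint speeds; "joint_efforts": joint torques, N m; "tool_pos": TCP position; "orientation": TCP orientation; "ft_force": force on the tool from outside, world axes, zero at the start; "ft_torque": the same for the moment, N m; "finger_gap": finger opening in m.
Only numpy, scipy, OpenCV 4.12 (cv2) and the standard library are available. Lean on these libraries where they do the work, as an engineer would, in place of code of your own. Each camera call takes 0.05 s, during which the arm holds its last target. There are 200 camera calls.

## Working session

There is one attempt and no reset: what is moved stays moved. The work goes in short steps, Python scripts to look and compute and a shell command to move; the robot and the scene stay as the last step left them, time stands still between calls to the robot, and variables do not carry over. Pictures are saved under pics/ and viewed, about 8 in all and at most 12, crops included, and the job is handed in when it is done.

```bash
mkdir -p pics; python3 - <<'E'
from plant import bot
import cv2,numpy as np
s=bot.sense();print(s)
for n in("top","side"):
    im=bot.grab_frame(n);cv2.imwrite(f"pics/{n}0.png",im[:,:,::-1]);print(n,bot.camera_params(n))
print(bot.camera_params("wrist"))
E
```

```text
{'time_s': 0.0, 'joints': array([ 1.32097938e+00,  3.14213879e-01, -4.80948303e-02,  1.21020673e+00,
        1.10816251e-05,  1.57078430e+00]), 'qd': array([-0.00133141, -0.00081716, -0.00026385,  0.00011172, -0.00066835,
        0.0009437 ]), 'joint_efforts': array([-9.39378333e-05, -5.39589393e+01,  3.39750874e+01,  1.91963656e-02,
       -2.19560379e-04,  8.57881616e-06]), 'tool_pos': array([0.14818637, 0.58080318, 0.23043495]), 'orientation': array([ 0.55876347,  0.43333339, -0.43429815, -0.5580239 ]), 'ft_force': array([-0.45802441, -0.37377437,  0.0276039 ]), 'ft_torque': array([ 0.03685732,  0.02932451, -0.01993929]), 'finger_gap': 0.08559386748490119}
top {'fovy': 56.09939139735493, 'cx': 326.61923402792553, 'cy': 237.84533604495203, 'dist_coeffs': array([-0.0791629,  0.       ,  0.       ,  0.       ,  0.       ]), 'R': array([[-0.05628978, -0.99841092,  0.00266437],
       [-0.97547908,  0.0544278 , -0.21325615],
       [ 0.21277226, -0.01460318, -0.97699269]]), 't': array([0.01146906, 0.60879944, 0.85242826])}
side {'fovy': 54.93882157806389, 'cx': 312.66771103833423, 'cy': 233.41050610178948, 'dist_coeffs': array([0.0004619, 0.       , 0.       , 0.       , 0.       ]), 'R': array([[ 0.96717451, -0.25404884, -0.00571519],
       [-0.15199283, -0.56032627, -0.81420676],
       [ 0.20364591,  0.78834869, -0.58054689]]), 't': array([-0.5706218 ,  0.16027747,  1.0507795 ])}
{'fovy': 58.23576402970639, 'cx': 315.9717890526741, 'cy': 242.01179913544598, 'dist_coeffs': array([-0.05535923,  0.        ,  0.        ,  0.        ,  0.        ]), 'mount': array([[ 9.99999448e-01,  4.56573539e-04, -9.46757673e-04,
         1.70285759e-03],
       [ 1.04271830e-03, -3.17395229e-01,  9.48292772e-01,
        -1.42061901e-01],
       [ 1.32469018e-04, -9.48293235e-01, -3.17395530e-01,
         8.22579615e-02],
       [ 0.00000000e+00,  0.00000000e+00,  0.00000000e+00,
         1.00000000e+00]])}
```

View pics/top0.png

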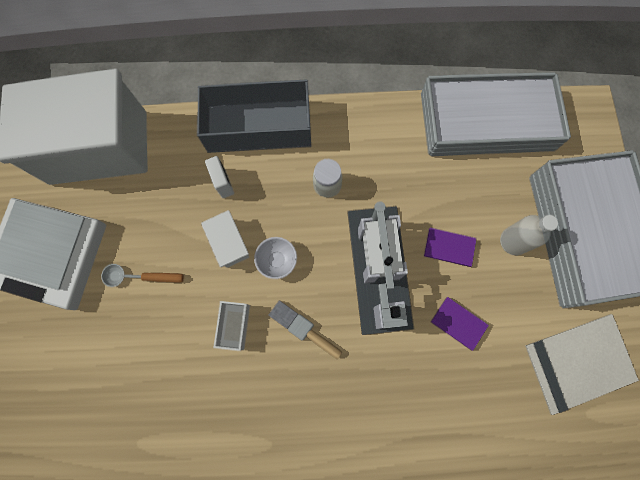

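View pics/side0.png

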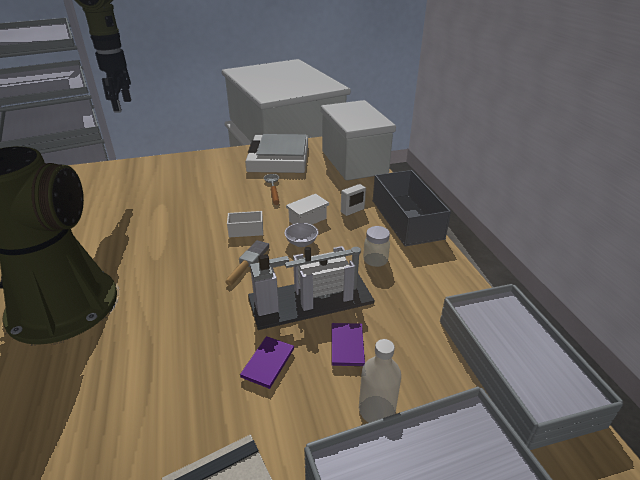

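The top view shows the keeper tab at about (396,312), the knob at (388,261), the pivot at (379,208), the open box at (231,326) and the closed box at (225,238). The purple lids are decoys. Next I'll enlarge the top view.

```bash
cat > h.py <<'E'
from plant import bot
import cv2,numpy as np
from scipy.spatial.transform import Rotation as Rn
def cam(n,s=None):
    p=bot.camera_params(n); f=240/np.tan(np.radians(p["fovy"]/2))
    K=np.array([[f,0,p["cx"]],[0,f,p["cy"]],[0,0,1.]])
    if "R" in p: R,t=p["R"],p["t"]
    else:
        s=s or bot.sense(); T=np.eye(4);T[:3,:3]=Rn.from_quat(s["orientation"]).as_matrix();T[:3,3]=s["tool_pos"]
        M=np.linalg.inv(T@p["mount"]);R,t=M[:3,:3],M[:3,3]
    return K,p["dist_coeffs"],R,t
def at_z(n,px,z,s=None):
    K,d,R,t=cam(n,s); u=cv2.undistortPoints(np.array([[px]],float),K,d)[0,0]
    D=R.T@np.array([u[0],u[1],1]);C=-R.T@t
    return C+D*(z-C[2])/D[2]
def proj(n,X,s=None):
    K,d,R,t=cam(n,s);return cv2.projectPoints(np.array(X,float).reshape(-1,3),R,t,K,d)[0][:,0]
E
python3 - <<'E'
from h import *
s=bot.sense();print(Rn.from_quat(s["orientation"]).as_matrix().round(3))
for n,p,z in[("tab",(396,312),.151),("knob",(388,261),.150),("piv",(379,208),.12),("boxc",(231,326),.045),("brush",(290,325),.02)]:print(n,at_z("top",p,z).round(4))
im=cv2.imread("pics/top0.png")
a=cv2.resize(im[200:345,340:420],None,fx=4,fy=4,interpolation=cv2.INTER_CUBIC)
b=cv2.resize(im[290:360,205:255],None,fx=8,fy=8,interpolation=cv2.INTER_CUBIC)
o=np.zeros((580,740,3),np.uint8);o[:580,:320]=a;o[:560,330:730]=b;cv2.imwrite("pics/c1.png",o)
E
```

```text
[[ 0.247 -0.    -0.969]
 [ 0.969 -0.001  0.247]
 [-0.001 -1.    -0.   ]]
tab [ 0.4475 -0.1376  0.151 ]
knob [ 0.5406 -0.1311  0.15  ]
piv [ 0.6503 -0.127   0.12  ]
boxc [0.4425 0.1793 0.045 ]
brush [0.439  0.0624 0.02  ]
```

View pics/c1.png

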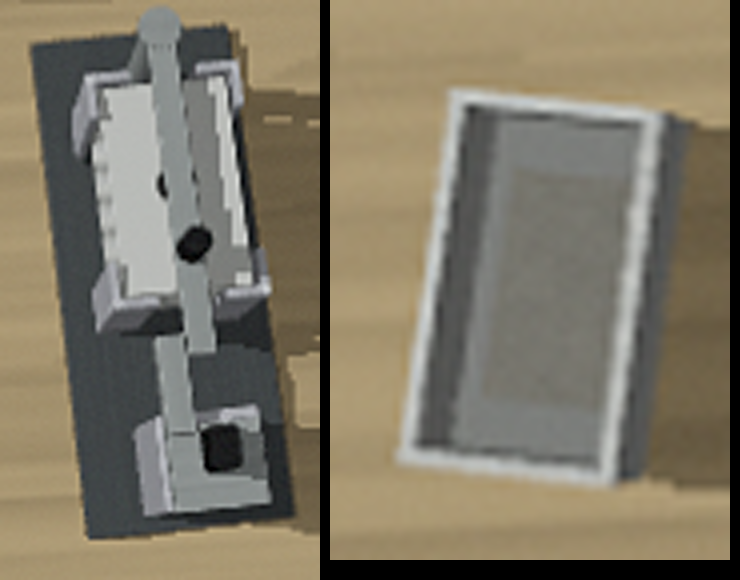

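The enlarged crop shows the knob top at (388.5,261), the tab at (395.5,311.8), the keeper tongue on the bar's left (+y) side, and clear corners for the base plate and the box rim.

```bash
python3 - <<'E'
from h import *
B=[at_z("top",(205+(x-330)/8-.0,290+y/8),.045)[:2] for x,y in[(455,88),(668,110),(617,485),(398,460)]]
B=np.array(B);print(B.round(4),B.mean(0));e=(B[0]+B[1]-B[2]-B[3])/2;print("box",np.linalg.norm(e),np.degrees(np.arctan2(e[1],e[0])));w=(B[0]+B[3]-B[1]-B[2])/2;print(np.linalg.norm(w),np.degrees(np.arctan2(-w[0],w[1])))
P=np.array([at_z("top",(340+x/4,200+y/4),.006)[:2] for x,y in[(32,44),(228,27),(292,515),(88,537)]]);print(P.round(4))
for e in(P[0]-P[3],P[1]-P[2]):print(np.linalg.norm(e),np.degrees(np.arctan2(e[1],e[0])))
for n,p,z in[("tab",(222,447),.151),("knob",(194,244),.150),("piv",(159,25),.12),("bartip",(202,352),.12)]:print(n,at_z("top",(340+p[0]/4,200+p[1]/4),z).round(4))
E
```

```text
[[0.4937 0.1997]
 [0.4854 0.1455]
 [0.393  0.1605]
 [0.4017 0.2153]] [0.44346539 0.18021371]
box 0.09343155261622824 -9.415314020453165
0.0551888189041217 -8.909898611839093
[[ 0.6793 -0.074 ]
 [ 0.6831 -0.183 ]
 [ 0.4167 -0.1933]
 [ 0.4119 -0.0856]]
0.26765190871266703 2.491225401081393
0.26660925690693005 2.2077585829765645
tab [ 0.448  -0.1367  0.151 ]
knob [ 0.5405 -0.132   0.15  ]
piv [ 0.6538 -0.1287  0.12  ]
bartip [ 0.4939 -0.136   0.12  ]
```

```bash
cat >> h.py <<'E'
def plan(*targets,yaw=None):
    s=bot.sense();R=Rn.from_quat(s["orientation"]).as_matrix();y0=np.degrees(np.arctan2(R[1,0],R[0,0]))
    print("tcp",s["tool_pos"].round(4),"yaw",y0.round(2),"tilt",R[:,1].round(3),"gap",round(s["finger_gap"],4),"F",s["ft_force"].round(1),"j",s["joints"].round(2),"t",s["time_s"])
    for T in targets: print(T,"->",(1000*R.T@(np.array(T)-s["tool_pos"])).round(1))
    if yaw is not None: print("turn",-(yaw-y0))
E
python3 - <<'E'
from h import *
plan((.42,.22,.22),(.448,-.1365,.20),(.448,-.1365,.127),yaw=92.4)
for n,p,z in[("jar",(327,172),.085),("bowl",(276,250),.035),("spray",(550,222),.17)]:print(n,at_z("top",p,z).round(3))
E
```

```text
tcp [0.1482 0.5809 0.2305] yaw 75.69 tilt [-0.    -0.001 -1.   ] gap 0.0852 F [ 0.2  0.6 -0.6] j [ 1.32  0.31 -0.05  1.21 -0.    1.57] t 0.1
(0.42, 0.22, 0.22) -> [-282.5   11.  -352.5]
(0.448, -0.1365, 0.2) -> [-621.    31.5 -467.8]
(0.448, -0.1365, 0.127) -> [-620.9  104.5 -467.8]
turn -16.711421044853765
jar [ 0.743 -0.031  0.085]
bowl [0.595 0.084 0.035]
spray [ 0.593 -0.437  0.17 ]
```

```bash
python3 -m inch '1 -283 11 -353 0;1 -283 11 -353 0;1 -283 11 -353 0;1 -283 11 -353 0;1 -283 11 -353 0;1 -283 11 -353 0;1 -283 11 -353 0;1 -283 11 -353 -8;1 -283 11 -353 -17;1 -283 11 -353 -17'
python3 - <<'E'
from h import *
plan((.448,-.1365,.20),(.448,-.1365,.127),yaw=92.4)
E
```

```text
time_s: 1.35
tool_pos: [0.4203, 0.2194, 0.22]
orientation: [-0.489, -0.511, 0.511, 0.489]
ft_force: [-0.8, -0.6, -0.7]
finger_gap: 0.0856
tcp [0.4203 0.2194 0.22  ] yaw 92.54 tilt [-0.001 -0.    -1.   ] gap 0.0856 F [-0.8 -0.6 -0.7] j [ 0.48  0.08 -0.36  1.13  0.    0.44] t 1.35
(0.448, -0.1365, 0.2) -> [-356.8   20.1  -11.9]
(0.448, -0.1365, 0.127) -> [-356.8   93.1  -11.9]
turn 0.14333340792975946
```

```bash
python3 -m inch '0.5 -357 20 -12 0;0.5 -357 20 -12 0;0.5 -357 20 -12 0;0.5 -357 20 -12 0;0.5 -357 20 -12 0;0.5 -357 20 -12 0;0.5 -357 20 -12 0;0.5 -357 20 -12 0'
python3 - <<'E'
from h import *
plan((.448,-.1365,.127),yaw=92.4)
s=bot.sense();im=bot.grab_frame("wrist");cv2.imwrite("pics/w1.png",im[:,:,::-1])
print(proj("wrist",[(.448,-.1365,.151),(.5405,-.132,.15),(.6504,-.1274,.12),s["tool_pos"]],s))
E
```

```text
time_s: 2.35
tool_pos: [0.4489, -0.1355, 0.2001]
orientation: [0.488, 0.511, -0.511, -0.489]
ft_force: [-1.5, 0.2, 0.8]
finger_gap: 0.0639
tcp [ 0.4489 -0.1355  0.2001] yaw 92.6 tilt [-0.001  0.001 -1.   ] gap 0.0639 F [-1.5  0.2  0.8] j [-0.29  0.08 -0.4   1.08  0.   -0.34] t 2.35
(0.448, -0.1365, 0.127) -> [-1.  73.1  0.9]
turn 0.20338475782325816
[[310.42202615 275.46561679]
 [311.68616829 428.24342274]
 [312.07394447 519.7449358 ]
 [311.44314355 328.89110132]]
```

View pics/w1.png

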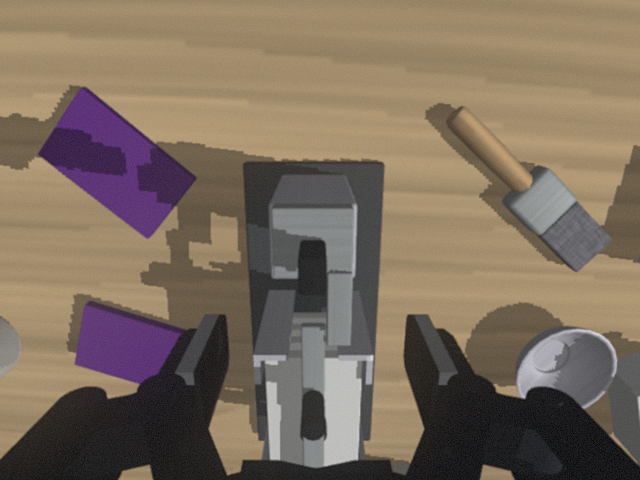

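The wrist view shows the tab between the fingers at about (312,240–312), the knob top at about (313,428) and the tongue right of the bar. I'll read off the tab's edges numerically.

```bash
python3 - <<'E'
import cv2;im=cv2.imread("pics/w1.png",0)
print([(y,int(im[y,308:317].mean())) for y in range(232,330,3)])
print([(x,int(im[280,x])) for x in range(290,336,2)]);print([(x,int(im[300,x])) for x in range(290,336,2)])
E
```

```text
[(232, 138), (235, 135), (238, 85), (241, 36), (244, 37), (247, 38), (250, 37), (253, 33), (256, 35), (259, 40), (262, 41), (265, 41), (268, 42), (271, 41), (274, 40), (277, 43), (280, 40), (283, 41), (286, 42), (289, 40), (292, 41), (295, 47), (298, 50), (301, 51), (304, 51), (307, 49), (310, 50), (313, 88), (316, 97), (319, 116), (322, 102), (325, 75), (328, 129)]
[(290, 45), (292, 48), (294, 49), (296, 45), (298, 37), (300, 38), (302, 39), (304, 41), (306, 43), (308, 37), (310, 40), (312, 45), (314, 44), (316, 40), (318, 43), (320, 38), (322, 48), (324, 47), (326, 52), (328, 114), (330, 137), (332, 132), (334, 132)]
[(290, 83), (292, 83), (294, 67), (296, 50), (298, 50), (300, 47), (302, 51), (304, 54), (306, 49), (308, 51), (310, 50), (312, 55), (314, 55), (316, 53), (318, 48), (320, 51), (322, 49), (324, 57), (326, 55), (328, 117), (330, 136), (332, 131), (334, 132)]
```

```bash
python3 - <<'E'
from h import *
s=bot.sense()
print("far top",at_z("wrist",(312,312),.151,s),"near bottom",at_z("wrist",(312,239),.121,s),"knob bottom row",at_z("wrist",(313,440),.15,s))
print("top view: near/far",at_z("top",(395.5,317.5),.151),at_z("top",(395.5,306.3),.151))
plan((.458,-.1365,.128),yaw=92.4)
E
```

```text
far top [ 0.46767627 -0.1344807   0.151     ] near bottom [ 0.43944743 -0.13600146  0.121     ] knob bottom row [ 0.54898905 -0.13036134  0.15      ]
top view: near/far [ 0.43783769 -0.13587116  0.151     ] [ 0.45764594 -0.13755839  0.151     ]
tcp [ 0.4489 -0.1351  0.2002] yaw 92.69 tilt [-0.001  0.001 -1.   ] gap 0.0639 F [-0.8  0.4 -0.3] j [-0.29  0.08 -0.4   1.08  0.   -0.34] t 2.4
(0.458, -0.1365, 0.128) -> [-1.9 72.2 -9. ]
turn 0.286427300006423
```

```bash
python3 -m inch '0 0 40 -3 0;0 0 73 -3 0;0 0 73 -3 0;-1 0 73 -3 0;-1 0 73 -3 0;-1 0 73 -3 0;-1 0 73 -3 0;-1 0 73 -3 0' 30
python3 - <<'E'
from h import *
plan()
E
```

```text
time_s: 3.4
tool_pos: [0.4534, -0.1371, 0.129]
orientation: [0.49, 0.512, -0.511, -0.487]
ft_force: [-0.5, -4.4, 7.1]
finger_gap: 0.0133
tcp [ 0.4534 -0.1371  0.129 ] yaw 92.65 tilt [ 0.003 -0.002 -1.   ] gap 0.0133 F [-0.5 -4.4  7.1] j [-0.29  0.15 -0.51  0.92 -0.   -0.34] t 3.4
```

```bash
python3 -m inch '-1 0 0 8 0;-1 0 0 16 0;-1 0 0 23 0;-1 0 0 23 0;-1 0 0 23 0' 30
python3 - <<'E'
from h import *
plan()
E
```

```text
time_s: 4.03
tool_pos: [0.4301, -0.1381, 0.1289]
orientation: [0.49, 0.512, -0.511, -0.487]
ft_force: [-1.6, -3.8, 8.3]
finger_gap: 0.0129
tcp [ 0.4301 -0.1381  0.1289] yaw 92.65 tilt [ 0.003 -0.002 -1.   ] gap 0.0129 F [-1.6 -3.8  8.3] j [-0.31  0.11 -0.55  0.91 -0.   -0.36] t 4.025
```

```bash
python3 -m inch '0 0 0 23 0' >/dev/null; python3 -m inch '0 0 0 0 0;0 0 0 0 0;0 0 -40 0 0;0 0 -70 0 0;0 0 -70 0 0'
python3 - <<'E'
from h import *
plan((.5405,-.1315,.2),(.5405,-.1315,.128))
s=bot.sense();im=bot.grab_frame("wrist");cv2.imwrite("pics/w2.png",im[:,:,::-1])
E
```

```text
time_s: 4.78
tool_pos: [0.4087, -0.1386, 0.1996]
orientation: [0.49, 0.513, -0.511, -0.487]
ft_force: [-0.1, 0.6, 0.8]
finger_gap: 0.0428
tcp [ 0.4087 -0.1386  0.1996] yaw 92.7 tilt [ 0.005 -0.001 -1.   ] gap 0.0428 F [-0.1  0.6  0.8] j [-0.33  0.01 -0.48  1.07  0.   -0.37] t 4.775
(0.5405, -0.1315, 0.2) -> [   0.9    0.2 -132. ]
(0.5405, -0.1315, 0.128) -> [   1.    72.2 -131.7]
```

View pics/w2.png

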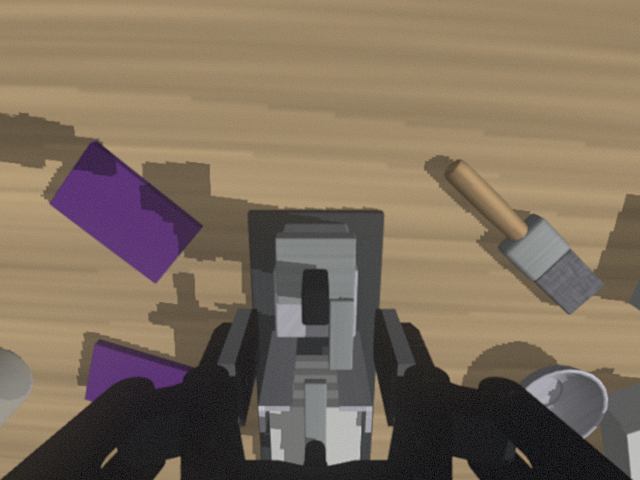

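The keeper is back: the tongue end (row ~370) now stands clear of the bar tip (row ~380). Next is the knob.

```bash
python3 - <<'E'
from h import *
print(at_z("wrist",(314,326),.151))
E
python3 -m inch '-0.2 1 0 -60 0;-0.2 1 0 -120 0;-0.2 1 0 -132 0;-0.2 1 0 -132 0;-0.2 1 40 -132 0;-0.2 1 72 -132 0;-0.2 1 72 -132 0;-1 1 72 -132 0;-1 1 72 -132 0;-1 1 72 -132 0;-1 1 72 -132 0' 20
python3 - <<'E'
from h import *
plan()
E
```

```text
[ 0.43313044 -0.13646457  0.151     ]
time_s: 6.2
tool_pos: [0.538, -0.1314, 0.1267]
orientation: [-0.489, -0.511, 0.512, 0.488]
ft_force: [-5.6, -1.2, 6.7]
finger_gap: 0.0132
tcp [ 0.538  -0.1314  0.1267] yaw 92.67 tilt [ 0.001 -0.001 -1.   ] gap 0.0132 F [-5.6 -1.2  6.7] j [-0.24  0.29 -0.32  0.95 -0.   -0.29] t 6.2
```

```bash
python3 -m inch '-1 17 0 -1.5 9;-1 34 0 -5.5 18;-1 50 0 -12 27;-1 65 0 -21 36;-1 78 0 -32 45;-1 89 0 -45 54;-1 98 0 -60 63;-1 105 0 -76 72;-1 109 0 -93 81;-1 110 0 -102 86;-1 110 0 -102 86;-1 110 0 -102 86' 20
python3 - <<'E'
from h import *
plan()
E
```

```text
time_s: 7.7
tool_pos: [0.6366, -0.0137, 0.1268]
orientation: [-0.704, -0.043, 0.041, 0.707]
ft_force: [0.4, 7.1, 2.8]
finger_gap: 0.0131
tcp [ 0.6366 -0.0137  0.1268] yaw 6.8 tilt [ 0.004  0.005 -1.   ] gap 0.0131 F [0.4 7.1 2.8] j [-0.02  0.43 -0.12  1.02  0.    1.43] t 7.7
```

```bash
python3 -m inch '-0.3 0 0 0 0;-0.3 0 0 0 0;-0.3 0 -50 0 0;-0.3 0 -100 0 0;0.5 0 -120 0 -10;1 0 -120 0 -20;1 0 -120 0 -30;1 0 -120 0 -40;1 0 -120 0 -50;1 0 -120 0 -60;1 0 -120 0 -70;1 0 -120 0 -80'
python3 - <<'E'
from h import *
plan((.53,-.1325,.247),yaw=92.4)
im=bot.grab_frame("top");im2=bot.grab_frame("side")
cv2.imwrite("pics/t2.png",im[:,:,::-1]);cv2.imwrite("pics/s2.png",im2[:,:,::-1])
a=cv2.resize(im[150:350,280:430],None,fx=3,fy=3)[:,:,::-1];b=cv2.resize(im2[220:350,230:400],None,fx=2,fy=2)[:,:,::-1]
o=np.zeros((600,800,3),np.uint8);o[:,:450]=a;o[:260,455:795]=b;cv2.imwrite("pics/c2.png",o)
E
```

```text
time_s: 9.2
tool_pos: [0.6347, -0.0167, 0.2453]
orientation: [0.513, 0.487, -0.487, -0.513]
ft_force: [0.3, 0.9, 0.2]
finger_gap: 0.0853
tcp [ 0.6347 -0.0167  0.2453] yaw 86.99 tilt [ 0. -0. -1.] gap 0.0853 F [0.3 0.9 0.2] j [-0.03  0.38  0.07  1.27 -0.    0.03] t 9.2
(0.53, -0.1325, 0.247) -> [-121.1   -1.7   98.5]
turn -5.409889335886845
```

View pics/c2.png

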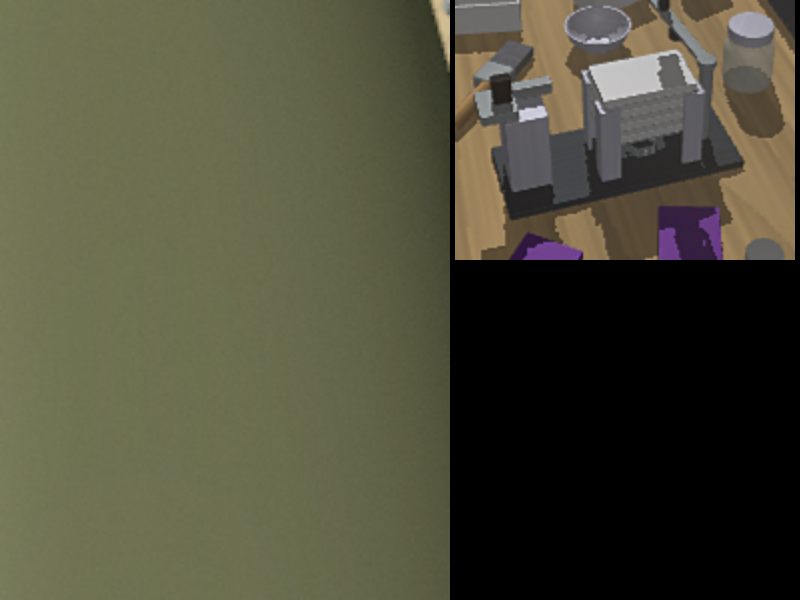

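The bar is aside and the stack has risen, with the top lid's upper face above the guide tops. I'll move back of the lid to measure it with the wrist camera.

```bash
python3 -m inch '1 -60 0 60 -5.4;1 -122 0 120 -5.4;1 -122 0 128 -5.4;1 -122 0 128 -5.4;1 -122 0 128 -5.4'
python3 - <<'E'
from h import *
from scipy.optimize import least_squares
plan((.5755,-.1305,.2),yaw=92.4)
s=bot.sense();im=bot.grab_frame("wrist");cv2.imwrite("pics/w3.png",im[:,:,::-1]);np.save("w3.npy",np.r_[s["tool_pos"],s["orientation"]])
c=np.array([(305,269),(351.5,262),(296.5,252.5),(342.5,246.5)])
L=np.array([(-52,-32),(52,-32),(-52,32),(52,32)])/1000
def X(p):
    a=p[3];R=np.array([[np.cos(a),-np.sin(a)],[np.sin(a),np.cos(a)]]);return np.c_[L@R.T+p[:2],np.full(4,p[2])]
r=least_squares(lambda p:(proj("side",X(p))-c).ravel(),[.5755,-.1305,.115,.04]);print(r.x,r.fun.round(1))
print(proj("wrist",X(r.x),s).round())
E
```

```text
time_s: 9.93
tool_pos: [0.5003, -0.131, 0.2457]
orientation: [0.492, 0.509, -0.508, -0.491]
ft_force: [0.6, 0.0, 0.2]
finger_gap: 0.0852
tcp [ 0.5003 -0.131   0.2457] yaw 91.93 tilt [ 0.001 -0.    -1.   ] gap 0.0852 F [0.6 0.  0.2] j [-0.26  0.15 -0.22  1.2   0.   -0.29] t 9.925
(0.5755, -0.1305, 0.2) -> [ -2.1  45.8 -75.1]
turn -0.47247013089669565
[ 0.58516103 -0.11899693  0.10521078 -0.007025  ] [-0.6  1.2 -0.4  0.3  1.2 -0.2 -0.2 -1.4]
[[284. 268.]
 [282. 390.]
 [375. 271.]
 [363. 393.]]
```

View pics/w3.png

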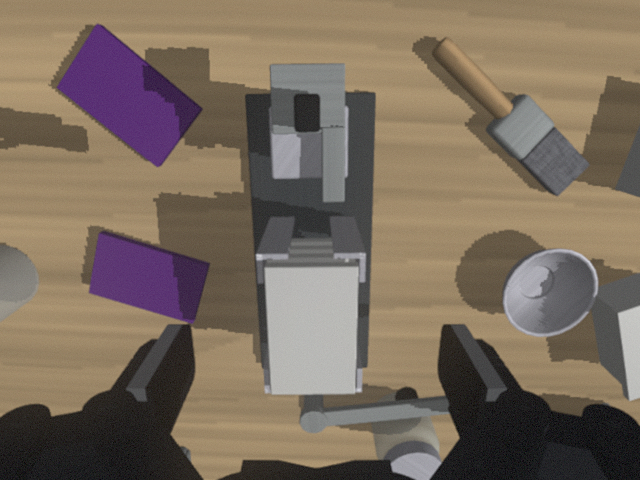

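The wrist view shows the free lid with corners at (265,262), (358,260), (362,393) and (270,394). The bar is swung well aside, at about 85°. I'll fit the wrist and side views jointly.

```bash
python3 - <<'E'
from h import *
from scipy.optimize import least_squares
v=np.load("w3.npy");s=dict(tool_pos=v[:3],orientation=v[3:])
c=np.array([(305,269),(351.5,262),(296.5,252.5),(342.5,246.5)])
w=np.array([(265,262),(270,394),(358,260),(362,393)])
L=np.array([(-52,-32),(52,-32),(-52,32),(52,32)])/1000
def X(p):
    a=p[3];R=np.array([[np.cos(a),-np.sin(a)],[np.sin(a),np.cos(a)]]);return np.c_[L@R.T+p[:2],np.full(4,p[2])]
for name,f in dict(wrist=lambda p:(proj("wrist",X(p),s)-w).ravel(),both=lambda p:np.r_[(proj("wrist",X(p),s)-w).ravel(),(proj("side",X(p))-c).ravel()]).items():
    r=least_squares(f,[.5755,-.1305,.115,.04]);print(name,r.x.round(4),r.fun.round(1))
for z in(.11,.115,.12,.125):
    r=least_squares(lambda p:(proj("wrist",X([p[0],p[1],z,p[2]]),s)-w).ravel(),[.5755,-.1305,.04]);print(z,r.x.round(4),r.fun.round(1),(proj("side",X([r.x[0],r.x[1],z,r.x[2]]))-c).round(1).ravel())
E
```

```text
wrist [ 0.5717 -0.1285  0.1253  0.0601] [-2.4  0.4  2.3  0.2  2.6  0.  -2.6 -0.7]
both [ 0.5771 -0.1287  0.1162  0.0559] [-0.7  2.9  2.9 -1.8  0.9  3.  -4.7 -2.3 -1.9  1.5 -1.9 -1.4 -2.   0.1
 -3.5 -2.9]
0.11 [ 0.5798 -0.1283  0.0603] [ 0.5  3.4  4.4 -3.9 -0.1  3.1 -4.9 -4.7] [-0.6  3.5 -0.9  0.5 -0.8  2.1 -2.6 -1. ]
0.115 [ 0.5771 -0.1284  0.0602] [-0.4  2.4  3.7 -2.6  0.8  2.1 -4.2 -3.4] [-1.9  1.9 -2.  -1.1 -2.   0.5 -3.6 -2.6]
0.12 [ 0.5745 -0.1284  0.0602] [-1.3  1.4  3.  -1.3  1.7  1.1 -3.4 -2.1] [-3.2  0.3 -3.1 -2.7 -3.3 -1.1 -4.7 -4.2]
0.125 [ 0.5718 -0.1285  0.0601] [-2.3  0.4  2.3  0.1  2.6  0.1 -2.6 -0.7] [-4.5 -1.4 -4.2 -4.3 -4.5 -2.7 -5.8 -5.8]
```

```bash
python3 - <<'E'
from h import *
p=bot.camera_params("wrist");K,d,_,_=cam("wrist");M=np.linalg.inv(p["mount"])
for gap,ob in((.0852,"193/440,325"),(.0639,"228/405,316"),(.0428,"253/381,310")):
    for t in(0,4,8,13,18):
        X=np.array([(sx*gap/2,-t/1000,.011) for sx in(-1,1)]);print(gap,t,cv2.projectPoints(X,M[:3,:3],M[:3,3],K,d)[0][:,0].round(0).ravel(),ob)
im=cv2.imread("pics/s2.png")[238:298,285:365]
cv2.imwrite("pics/c3.png",cv2.resize(im,None,fx=10,fy=10,interpolation=cv2.INTER_CUBIC))
E
```

```text
0.0852 0 [195. 302. 428. 302.] 193/440,325
0.0852 4 [192. 307. 430. 307.] 193/440,325
0.0852 8 [189. 312. 433. 313.] 193/440,325
0.0852 13 [185. 319. 437. 319.] 193/440,325
0.0852 18 [181. 327. 441. 327.] 193/440,325
0.0639 0 [224. 302. 399. 302.] 228/405,316
0.0639 4 [222. 307. 401. 307.] 228/405,316
0.0639 8 [219. 312. 403. 313.] 228/405,316
0.0639 13 [216. 319. 406. 320.] 228/405,316
0.0639 18 [213. 327. 409. 327.] 228/405,316
0.0428 0 [253. 302. 370. 302.] 253/381,310
0.0428 4 [251. 307. 371. 307.] 253/381,310
0.0428 8 [250. 313. 373. 313.] 253/381,310
0.0428 13 [247. 320. 374. 320.] 253/381,310
0.0428 18 [245. 327. 376. 327.] 253/381,310
```

View pics/c3.png

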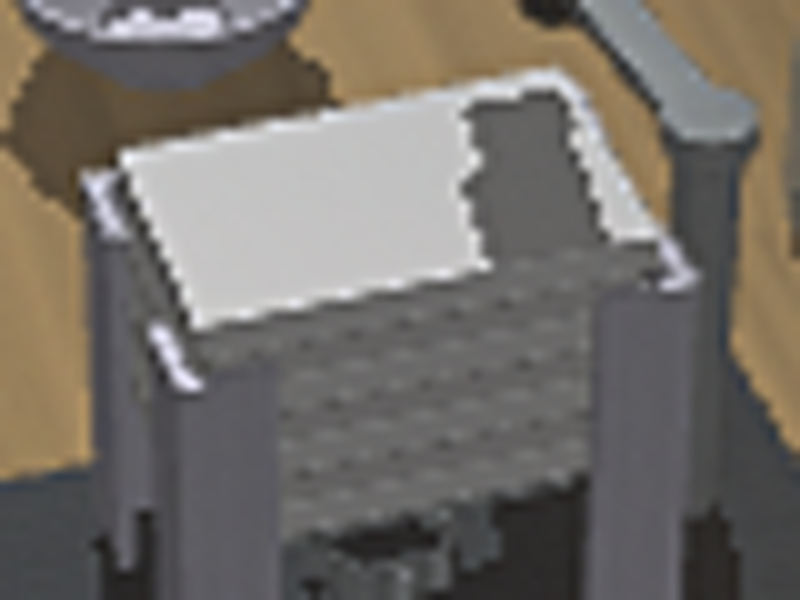

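```bash
python3 - <<'E'
from h import *
from scipy.optimize import least_squares
c=np.array([(304,270.8),(351,261.8),(297.2,253.5),(341,245)])
L=np.array([(-52,-32),(52,-32),(-52,32),(52,32)])/1000
def X(p,a=.042):
    R=np.array([[np.cos(a),-np.sin(a)],[np.sin(a),np.cos(a)]]);return np.c_[L@R.T+p[:2],np.full(4,p[2])]
for x,y in((.5755,-.1305),(.5745,-.1285),(.577,-.1285)):
    r=least_squares(lambda q:(proj("side",X([x,y,q[0]]))-c).ravel(),[.115]);print(x,y,r.x,r.fun.round(1))
# guide-top check: near-left guide top approx 2-6 mm outside
print(proj("side",[X([.5755,-.1305,.108])[0]+np.array([-.002,-.004,0])]))
plan((.5755,-.1295,.101),yaw=92.4)
E
```

```text
0.5755 -0.1305 [0.11527646] [-1.8  0.5 -2.   0.  -3.1 -0.2 -2.1 -0.3]
0.5745 -0.1285 [0.11395242] [-2.5  0.5 -2.7  0.  -3.7 -0.2 -2.8 -0.3]
0.577 -0.1285 [0.11342946] [-1.3  0.5 -1.6  0.  -2.6 -0.2 -1.8 -0.3]
[[301.78591596 275.35413085]]
tcp [ 0.5007 -0.1306  0.2456] yaw 92.01 tilt [ 0.001 -0.    -1.   ] gap 0.0861 F [ 0.4 -0.7 -0.1] j [-0.26  0.15 -0.22  1.2   0.   -0.29] t 9.975
(0.5755, -0.1295, 0.101) -> [ -1.5 144.7 -74.6]
turn -0.39350266685235624
```

The crop puts the lid's top face at about z 0.117 and the guide tops at 0.108. I'll put the fingertips at about 0.105 when closed, between the first and second rims.

```bash
python3 -m inch '1 -1.5 0 -50 -0.4;1 -1.5 0 -75 -0.4;1 -1.5 40 -75 -0.4;1 -1.5 90 -75 -0.4;1 -1.5 125 -75 -0.4;1 -1.5 147 -75 -0.4;1 -1.5 147 -75 -0.4;1 -1.5 147 -75 -0.4;0.4 -1.5 147 -75 -0.4;0.4 -1.5 147 -75 -0.4;0 -1.5 147 -75 -0.4;0 -1.5 147 -75 -0.4' 30
python3 - <<'E'
from h import *
plan()
im=bot.grab_frame("side");cv2.imwrite("pics/s3.png",cv2.resize(im[220:310,270:390],None,fx=6,fy=6,interpolation=cv2.INTER_CUBIC)[:,:,::-1])
E
```

```text
time_s: 11.48
tool_pos: [0.5753, -0.1297, 0.0987]
orientation: [0.489, 0.511, -0.511, -0.489]
ft_force: [0.7, -0.5, -0.5]
finger_gap: 0.0626
tcp [ 0.5753 -0.1297  0.0987] yaw 92.48 tilt [ 0.001 -0.    -1.   ] gap 0.0626 F [ 0.7 -0.5 -0.5] j [-0.22  0.38 -0.27  0.92 -0.   -0.26] t 11.475
```

View pics/s3.png

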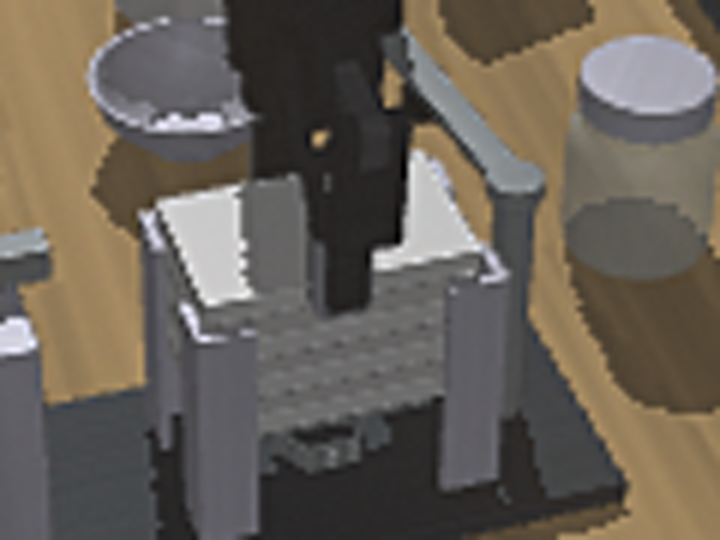

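The side view shows the finger tip on the top rim only, about 10 mm below the lid's top face. Lifting gently.

```bash
python3 -m inch '0 0 0 0 0;0 0 -5 0 0;0 0 -12 0 0;0 0 -20 0 0;0 0 -30 0 0;0 0 -42 0 0;0 0 -55 0 0;0 0 -70 0 0;0 0 -85 0 0;0 0 -85 0 0;0 0 -85 0 0' 40
python3 - <<'E'
from h import *
plan((.4435,.1802,.185),yaw=80.8)
im=bot.grab_frame("side");cv2.imwrite("pics/s4.png",cv2.resize(im[180:310,250:390],None,fx=4,fy=4,interpolation=cv2.INTER_CUBIC)[:,:,::-1])
E
```

```text
time_s: 12.9
tool_pos: [0.5747, -0.1294, 0.1831]
orientation: [-0.489, -0.511, 0.511, 0.489]
ft_force: [-0.1, -1.0, -2.1]
finger_gap: 0.0627
tcp [ 0.5747 -0.1294  0.1831] yaw 92.49 tilt [-0.  0. -1.] gap 0.0627 F [-0.1 -1.  -2.1] j [-0.22  0.32 -0.15  1.1  -0.   -0.26] t 12.9
(0.4435, 0.1802, 0.185) -> [315.   -1.9 117.7]
turn 11.68886859825382
```

View pics/s4.png

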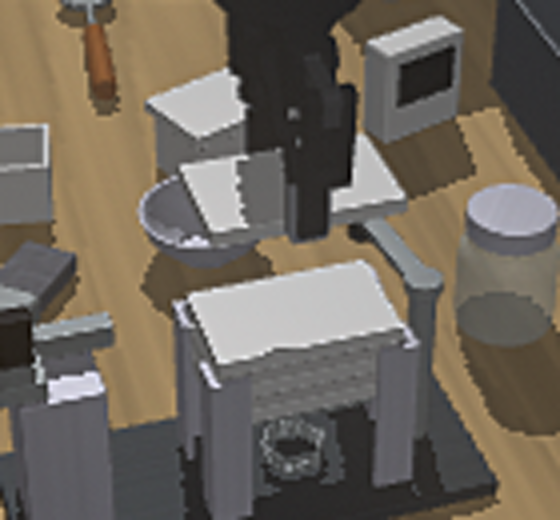

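The lid is up level on its own, and the next lid has risen behind it. I'll carry it to a point beyond the box so the wrist camera sees the lid edge and the box together.

```bash
python3 - <<'E'
from h import *
plan((.552,.1626,.185),yaw=80.8)
E
```

```text
tcp [ 0.5745 -0.1294  0.1827] yaw 92.49 tilt [-0.001  0.    -1.   ] gap 0.0626 F [ 0.4 -0.2 -1.2] j [-0.22  0.32 -0.16  1.1  -0.   -0.26] t 12.95
(0.552, 0.1626, 0.185) -> [292.7  -2.2   9.8]
turn 11.68873562623763
```

```bash
python3 -m inch '0 20 -2 1 0;0 60 -2 2 1;0 100 -2 3 3;0 140 -2 5 5;0 180 -2 6 7;0 220 -2 8 9;0 260 -2 9 11;0 285 -2 10 11.7;0 293 -2 10 11.7;0 293 -2 10 11.7;0 293 -2 10 11.7;0 293 -2 10 11.7' 40
python3 - <<'E'
from h import *
plan((.4435,.1802,.1))
s=bot.sense();im=bot.grab_frame("wrist");cv2.imwrite("pics/w5.png",im[:,:,::-1]);np.save("w5.npy",np.r_[s["tool_pos"],s["orientation"]])
cv2.imwrite("pics/w5c.png",cv2.resize(im[60:400,160:480],None,fx=1.75,fy=1.75,interpolation=cv2.INTER_CUBIC)[:,:,::-1])
E
```

```text
time_s: 14.45
tool_pos: [0.5523, 0.1619, 0.1853]
orientation: [0.539, 0.458, -0.458, -0.539]
ft_force: [-0.8, 0.7, -0.5]
finger_gap: 0.0632
tcp [0.5523 0.1619 0.1853] yaw 80.71 tilt [-0. -0. -1.] gap 0.0632 F [-0.8  0.7 -0.5] j [ 0.29  0.29 -0.19  1.1  -0.    0.45] t 14.45
(0.4435, 0.1802, 0.1) -> [  0.5  85.3 110.3]
```

View pics/w5c.png

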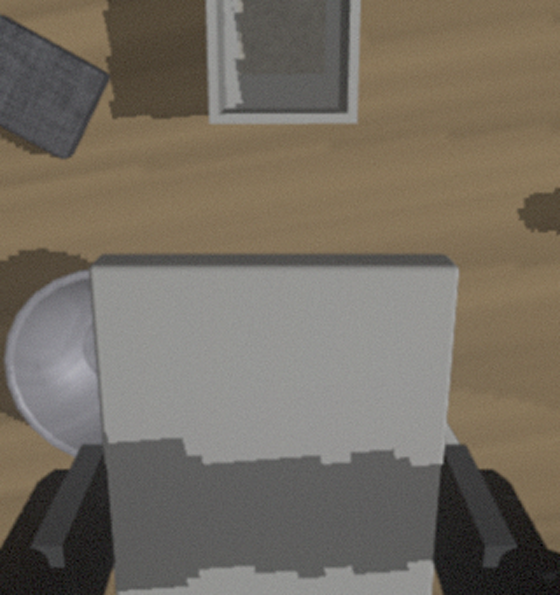

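Lid front edge is at crop row 268 (x 95–457), and the box's near wall edge at row 123 (x 209–358); they look parallel.

```bash
python3 - <<'E'
from h import *
v=np.load("w5.npy");s=dict(tool_pos=v[:3],orientation=v[3:]);R=Rn.from_quat(v[3:]).as_matrix();T=v[:3]
f=lambda x,y:(160+x/1.75,60+y/1.75)
tl=lambda p:(1000*R.T@(p-T)).round(1)
for zt in(.200,.2035,.207):
    a=tl(at_z("wrist",f(95,268),zt,s));b=tl(at_z("wrist",f(457,268),zt,s));print("lid",zt,a,b,"centre z",(a+b)[2]/2-52,"x",(a+b)[0]/2,"w",(b-a)[0])
print("rim bottom",tl(at_z("wrist",f(100,255),.1935,s)))
a=at_z("wrist",f(209,123),.045,s);b=at_z("wrist",f(358,123),.045,s);print("box edge",a,b,tl(a),tl(b),"ctr tool",(tl(a)+tl(b))/2+[0,0,47])
c=at_z("wrist",f(207,3),.045,s);d=at_z("wrist",f(359,3),.045,s);print(tl(c),tl(d))
im=cv2.imread("pics/w5.png",0);print([(y,int(im[y,315:325].mean())) for y in range(0,80,3)])
E
```

```text
lid 0.2 [-29.5 -14.7  48.8] [ 33.8 -14.7  48.8] centre z -3.200000000000003 x 2.1499999999999986 w 63.3
lid 0.2035 [-28.6 -18.2  49.7] [ 32.9 -18.2  49.7] centre z -2.299999999999997 x 2.1499999999999986 w 61.5
lid 0.207 [-27.8 -21.7  50.6] [ 32.  -21.7  50.7] centre z -1.3499999999999943 x 2.0999999999999996 w 59.8
rim bottom [-30.   -8.2  49.5]
box edge [0.48674011 0.15043051 0.045     ] [0.49547869 0.20407568 0.045     ] [-21.9 140.3  62.8] [ 32.5 140.3  62.9] ctr tool [  5.3  140.3  109.85]
[-21.6 140.3 103.9] [ 31.5 140.3 104. ]
[(0, 93), (3, 92), (6, 93), (9, 93), (12, 84), (15, 84), (18, 84), (21, 85), (24, 85), (27, 87), (30, 86), (33, 87), (36, 87), (39, 87), (42, 87), (45, 87), (48, 84), (51, 85), (54, 86), (57, 83), (60, 84), (63, 85), (66, 83), (69, 84), (72, 84), (75, 84), (78, 86)]
```

```bash
python3 -m inch '0 1 0 30 0;0 1.8 0 70 0;0 1.8 0 100 0;0 1.8 0 111.5 0;0 1.8 0 111.5 0;0 1.8 30 111.5 0;0 1.8 65 111.5 0;0 1.8 95 111.5 0;0 1.8 115 111.5 0;0 1.8 125 111.5 0;0 1.8 125 111.5 0;0 1.8 125 111.5 0'
python3 - <<'E'
from h import *
plan()
im=bot.grab_frame("side");im2=bot.grab_frame("top")
a=cv2.resize(im[190:260,210:290],None,fx=5,fy=5,interpolation=cv2.INTER_CUBIC);b=cv2.resize(im2[290:360,190:270],None,fx=5,fy=5,interpolation=cv2.INTER_CUBIC)
cv2.imwrite("pics/s6.png",np.hstack([a,b])[:,:,::-1])
E
```

```text
time_s: 16.0
tool_pos: [0.4434, 0.1827, 0.0611]
orientation: [0.539, 0.459, -0.458, -0.538]
ft_force: [-0.4, -0.7, -0.7]
finger_gap: 0.0623
tcp [0.4434 0.1827 0.0611] yaw 80.78 tilt [ 0.001  0.001 -1.   ] gap 0.0623 F [-0.4 -0.7 -0.7] j [ 0.39  0.23 -0.58  0.76 -0.    0.55] t 16.0
```

```bash
python3 -m inch '0 0 3 0 0;0 0 6 0 0;0 0 9 0 0;0 0 12 0 0;0 0 12 0 0' 25|grep -E "pos|force"; python3 -m inch '0 0 2 0 0;0 0 4 0 0;0 0 4 0 0'|grep -E "pos|force"; python3 -m inch '0 0 2 0 0;0 0 2 0 0'|grep -E "pos|force"
```

```text
tool_pos: [0.4421, 0.1823, 0.0479]
ft_force: [0.6, -0.2, -0.6]
tool_pos: [0.4422, 0.1824, 0.0441]
ft_force: [0.4, -0.7, -0.0]
tool_pos: [0.4423, 0.1824, 0.0421]
ft_force: [0.2, -0.4, -1.2]
```

```bash
python3 -m inch '0 0 2 0 0;0 0 2 0 0'|grep -E "pos|force"; python3 -m inch '0 0 1 0 0;0 0 1 0 0'|grep -E "pos|force";python3 -m inch '0 0 1 0 0;0 0 1 0 0'|grep -E "pos|force"; python3 -m inch '0 0 1 0 0;0 0 1 0 0'|grep -E "pos|force"
```

```text
tool_pos: [0.4423, 0.1824, 0.0401]
ft_force: [-0.5, 0.9, -0.7]
tool_pos: [0.4424, 0.1824, 0.0392]
ft_force: [0.4, -0.7, -0.6]
tool_pos: [0.4423, 0.1824, 0.0382]
ft_force: [-0.7, -0.1, -1.2]
tool_pos: [0.4425, 0.1825, 0.0373]
ft_force: [-0.5, -0.4, 0.0]
```

```bash
for i in 1 2 3 4 5; do python3 -m inch '0 0 1 0 0;0 0 1 0 0'|grep -E "pos|force"; done
```

```text
tool_pos: [0.4425, 0.1825, 0.0373]
ft_force: [-3.4, -1.7, 11.1]
tool_pos: [0.4425, 0.1825, 0.0372]
ft_force: [-7.4, -2.4, 22.8]
tool_pos: [0.4426, 0.1825, 0.0371]
ft_force: [-11.3, -4.2, 34.0]
tool_pos: [0.4426, 0.1825, 0.0371]
ft_force: [-14.5, -6.1, 46.0]
tool_pos: [0.4426, 0.1825, 0.037]
ft_force: [-18.5, -6.5, 57.0]
```

Hard contact at TCP z 0.0372 puts the lid top at about 0.055, which is home. I overshot with the pressing, so I'll relieve it and then release.

```bash
python3 -m inch '0 0 -4.5 0 0;0 0 -4.5 0 0;0.3 0 -4.5 0 0;0.6 0 -4.5 0 0;1 0 -4.5 0 0;1 0 -4.5 0 0;1 0 -4.5 0 0;1 0 -30 0 0;1 0 -80 0 0;1 0 -130 0 0;1 0 -130 0 0'
python3 - <<'E'
from h import *
plan((.55,.3,.25),(.5,0,.25))
im=bot.grab_frame("side");cv2.imwrite("pics/s7.png",im[:,:,::-1])
E
```

```text
time_s: 20.98
tool_pos: [0.4453, 0.1837, 0.1662]
orientation: [0.539, 0.461, -0.456, -0.538]
ft_force: [-0.6, -0.5, -0.3]
finger_gap: 0.0855
tcp [0.4453 0.1837 0.1662] yaw 80.79 tilt [ 0.007  0.003 -1.   ] gap 0.0855 F [-0.6 -0.5 -0.3] j [ 0.39  0.12 -0.44  1.    0.    0.55] t 20.975
(0.55, 0.3, 0.25) -> [131.9 -82.7 -85.3]
(0.5, 0, 0.25) -> [-172.2  -83.9  -83.9]
```

```bash
python3 -m inch '1 0 -60 0 0;1 50 -80 0 0;1 100 -80 0 0;1 150 -80 0 0;1 200 -80 0 0;1 250 -80 0 0;1 280 -80 0 0;1 280 -80 0 0;1 280 -80 0 0'
python3 - <<'E'
from h import *
plan()
im=bot.grab_frame("side");im2=bot.grab_frame("top")
cv2.imwrite("pics/s8.png",im[:,:,::-1]);cv2.imwrite("pics/t8.png",im2[:,:,::-1])
r=lambda i,f:cv2.resize(i,None,fx=f,fy=f,interpolation=cv2.INTER_CUBIC)[:,:,::-1]
o=np.zeros((600,800,3),np.uint8)
o[:350,:400]=r(im[190:260,210:290],5);o[:350,400:800]=r(im2[290:360,190:270],5)
o[350:600,:400]=r(im[225:325,240:400],2.5);o[350:600,400:800]=r(im2[150:350,200:520],1.25)
cv2.imwrite("pics/f8.png",o)
E
```

```text
time_s: 22.15
tool_pos: [0.4867, 0.4578, 0.2407]
orientation: [0.539, 0.457, -0.459, -0.538]
ft_force: [-0.3, 0.2, 0.5]
finger_gap: 0.0851
tcp [0.4867 0.4578 0.2407] yaw 80.78 tilt [-0.002 -0.002 -1.   ] gap 0.0851 F [-0.3  0.2  0.5] j [ 0.76  0.45  0.16  1.29 -0.    0.92] t 22.15
```

View pics/f8.png

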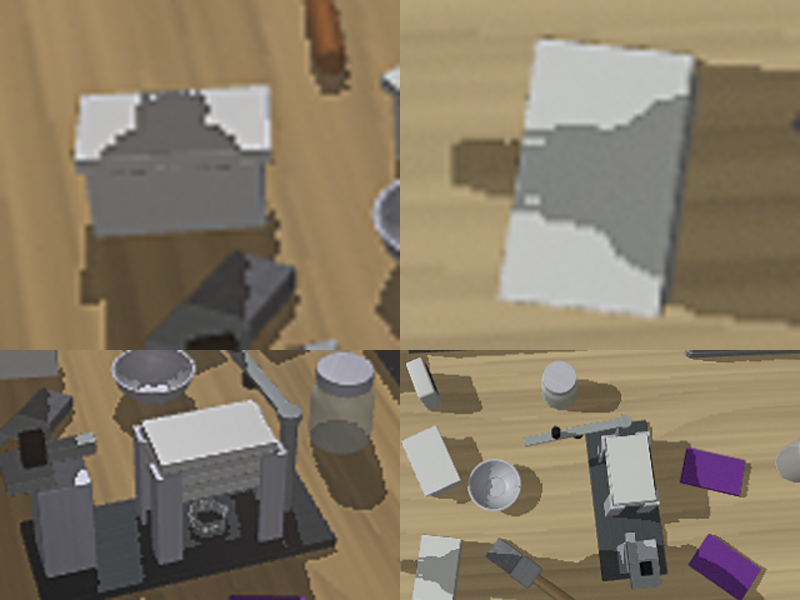

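The lid lies flat on the box with the rim overhanging all round, the other three lids are in the holder and the bar is aside. One last check on the numbers, then I'll hand in.

```bash
python3 - <<'E'
from h import *
for z in(.055,.059,.063):
    B=np.array([at_z("top",(190+(x-400)/5,290+y/5),z)[:2] for x,y in[(540,37),(695,57),(660,317),(500,300)]])
    e=(B[0]+B[1]-B[2]-B[3])/2;w=(B[0]+B[3]-B[1]-B[2])/2;print(z,B.mean(0).round(4),np.linalg.norm(e),np.linalg.norm(w),np.degrees(np.arctan2(e[1],e[0])))
# side: expected lid near-top corners / rim bottom if home
c=np.array([.4435,.1815]);a=np.radians(-9.2);R=np.array([[np.cos(a),-np.sin(a)],[np.sin(a),np.cos(a)]])
for z in(.055,.059,.063):print(z,((proj("side",[np.r_[c+R@np.array(q),z] for q in[(-.052,-.032),(.052,-.032),(.052,.032),(-.052,.032)]])-[210,190])*5).round().tolist())
print("box bottom near",((proj("side",[np.r_[c+R@np.array(q),0] for q in[(-.047,-.027),(.047,-.027)]])-[210,190])*5).round().tolist())
E
```

```text
0.055 [0.4436 0.1798] 0.1035370699225133 0.06378688403268377 -9.3254496875737
0.059 [0.4435 0.179 ] 0.10308076643275473 0.06350576561000945 -9.325449687573716
0.063 [0.4434 0.1781] 0.10262446294299615 0.06322464718733513 -9.325449687573714
0.055 [[66.0, 157.0], [263.0, 145.0], [262.0, 82.0], [73.0, 92.0]]
0.059 [[65.0, 150.0], [263.0, 139.0], [262.0, 75.0], [72.0, 86.0]]
0.063 [[64.0, 144.0], [262.0, 133.0], [261.0, 69.0], [72.0, 80.0]]
box bottom near [[88.0, 235.0], [261.0, 224.0]]
```

```bash
python3 -c "
from plant import bot
print(bot.finish_job())"
```

```text
the job is handed in; nothing more can be done
None
```

The job is done and handed in at about 22 s on the robot's clock, well inside the 62 s limit. I drew the keeper back, swung the bar about 85° aside and lifted off only the top lid, so the next one came up. I then set the lid on the open box, released it and moved the arm clear.

**Last checks:**
- **Position:** the top camera puts the lid centre at (0.4436, 0.1798), within about 1 mm of where I measured the box at the start. Its yaw of -9.3° matches the box's -9.2°.
- **Height:** the side view fits a lid top at z ≈ 0.055, meaning fully home. That agrees with the height at which it met hard contact.
- **Everything else:** the last picture shows the other three lids in the holder and the bar aside. Nothing looked displaced.

**What did not go cleanly:**
- **Seating force:** I kept pressing after contact, and the wrist force reached about 60 N (limit 120 N) before I backed off.
- **Keeper:** an extra 23 mm of travel was commanded while releasing it, so it ended at or near its 30 mm stop instead of about 23 mm.
- **Measurements:** the wrist camera disagreed with the other views by a few millimetres on the lid height and the sideways position. I used values in between.

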